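# Slide the drying sheet onto the free rails of the rack

### The arm

A 6-joint arm with a two-finger parallel gripper is mounted at the origin on a cart in front of the work surface, level with it; the furniture and walls round the work are solid. World frame = base frame: x ahead of the robot, y to its left, z up, the work surface at z = 0. Lengths are in mm, angles in rad, forces in N, time in s.
With the tool pointing down it reaches from about 275 to 750 mm from the base axis. Payload 10.2 kg.
Tool frame: the origin (TCP) lies at the very end of the fingers, on their centre line; the grasp point (between the pads) lies 19 mm behind it; z points along the fingers, y is the line along which they close (so a half turn about z gives the same grasp; the last joint's range is limited). The gripper opens to 85 mm and grips with 20 to 120 N. Pads are 22 mm wide; open, the fingers measure 114 mm over their backs; the gripper's body (76 mm by 85 mm) begins 54 mm behind the grasp point. The pads swing forward as they close: fully open they stand 13 mm farther back than shut.
Start: joints at [-1.428, 0.313, 1.498, -0, 1.331, -0.223], TCP at [187.778, -490.276, 231.294] pointing down, gripper open.
Joint ranges: [-2.94, 2.94], [-0.97, 2.17], [0.19, 2.56], [-1.23, 4.37], [0.02, 3.11], [-2.88, 2.88]. Speed limits (rad/s): [2.39, 2.39, 3.01, 3.14, 3.14, 3.14].

### API

Orientations are given as a unit quaternion [w, x, y, z].
In Python, from rig import * gives the robot as it stands. The module is installed in compiled form; this text tells all that it offers.
- The arm moves only by the shell command python3 -m crank 'ROWS' [FORCE]. ROWS is JSON, a list that holds one entry, the list of rows, each a list of 7 numbers: the shift along the tool's x, y, z in units of 25 mm (1.0 is 25 mm), then the turn, a rotation vector about the tool's x, y, z in units of 8 degrees (1.0 is 8 degrees), then the finger opening in mm, from 0 to 85.4. A call has exactly 8 rows; each row shifts and turns the commanded pose from where the row before left it, along the tool's axes as they then stand; what a row does not reach is not made up. A row lasts 1/10 s, in which the tool goes at most 50 mm and 8.59 degrees, less where a joint would pass 70% of its speed; a pose out of reach is approached as far as the arm can. A call is refused whole if a number of a shift passes 1 or a number of a turn 1, either way. A call with a gripper value outside its range is refused whole. The fingers move at their own pace and stop on an object; FORCE is the grip in N (left out, the last holds). Time passes only in rows, so rows that do not move let the fingers close, or fill a call up. It gives the time, the measured TCP pose, the force, the opening and the grip force at its end, in the units of the state.
- sense(): the state, without advancing time (a new reading comes with each control period).
- capture(name): name is "scene" or "top" or "wrist"; returns the picture (420x560x3 uint8, blue, green, red); there is no depth.
- camera_model(name): a dict with "fx", "fy", "cx", "cy" (pixels), "k1" (the pictures are not rectified: a ray, as slopes to the right and down, at radius r is drawn at 1 + k1 r^2 times it, then the intrinsics apply), "world_from_camera" (4x4, takes a point from camera to world coordinates); the wrist camera has in their place "T_tool_cam" (4x4, takes a point from camera to tool coordinates, whose origin is the TCP and whose axes are the flange's). Camera axes: x right, y up, looking along -z (the intrinsics and any distortion apply to the point x, -y, -z); pixel columns grow to the right and rows downward; lengths in mm; the calibration is good to about 2 mm. A picture is of the moment at which its call begins: read the wrist's pose just before it. camera_model takes no time and is no camera call.
- finish_job(): hands the job in; it is judged then, once.
The state is a dict: "time_s": time; "joints": joint angles; "dq": joint speeds; "tau": joint torques, N m; "eef_pos": TCP position; "ee_rot": TCP orientation; "force": force on the tool from outside, world axes, zero at the start; "wrist_torque": the same for the moment, N m; "grip_width": opening from 0.0 (shut) to 1.0 (fully open); "grip_force": force on a finger pad.
Only numpy, scipy, OpenCV 4.12 (cv2) and the standard library are available. Lean on these libraries where they do the work, as an engineer would, in place of code of your own. Each camera call takes 0.05 s, during which the arm holds its last target. There are 200 camera calls.

### The job

Take the loose perforated sheet by its handle and slide it, handle towards you, onto the one rail pair that is still free in the right-hand bay of the drying rack (right-hand as seen from the rack's open front). Push it gently (10 N or so is enough, stay well below 20 N) past the sprung catch bars until it meets the depth stop and both bars have snapped into its notches; where the stop is clamped you must feel. Then let go, and leave everything else where it stands.

Things in the scene. Friction and masses are not known exactly. Their poses are not given: they have to be found in the camera images.
- sheet: loose perforated bare steel sheet, about 0.2 kg: plate 110 wide (y), 120 deep (x -60 to +60), 3 thick; bevelled leading (+x) corners; a 14 long x 5.5 deep notch in each side edge, 23 to 37 mm behind the leading edge. Dark bar handle towards -x. Origin: underside, centre of the plate; +x enters the rack first, z up. Starts flat on the bench, handle towards the robot
- handle_grip (a point): point on the sheet's handle at x = -125 mm, 11.5 mm above the sheet's underside. The handle is a bar 14 mm wide (y), from x = -60 to -151 mm, z 1.5 to 21.5 mm. Gripped across y here, a gripper pointing down keeps its body clear of the rack when the sheet is home
- rack: fixed drying rack, 142 deep (x -67 to 75), 284 wide (y), 171 high: grey base, open top frame, back wall; two bays side by side, each with three rail pairs, open front at x = -60 mm, facing -x. The right-hand bay, centred at y = -70 mm, has a depth stop near the back; the left-hand bay is centred at y = +70. Origin: underside, midway across, 60 mm behind the rails' front; +x is the way in, z up
- right_bay (a point): middle of the right-hand bay at the rack's underside, axes as the rack's. Rails are channels: ledge tops at z = 50, 90, 130 mm, upper lip 8.5 mm above the ledge, side webs 113 mm apart. In the 13 mm before x = -60 ledges flare 4 mm down and webs 5 mm out; lips do not. A sheet fully home has its origin at y = 0, z = its ledge height and x between -28 and 0, by how the stop is clamped
- stored_1: fixed stored sheet, 110 wide, 90 deep, 3 thick, stepped in at the rear, no handle, a 9 mm upright lip at its front edge. Origin: on its underside, 60 mm behind its front edge, midway across; axes as the rack's. Always on the 50 mm (lowest) ledges, in the right-hand or the left-hand bay
- stored_2: fixed stored sheet, 110 wide, 90 deep, 3 thick, stepped in at the rear, no handle, a 9 mm upright lip at its front edge. Origin: on its underside, 60 mm behind its front edge, midway across; axes as the rack's. Always on the 90 mm (middle) ledges, in the right-hand or the left-hand bay
- stored_3: fixed stored sheet, 110 wide, 90 deep, 3 thick, stepped in at the rear, no handle, a 9 mm upright lip at its front edge. Origin: on its underside, 60 mm behind its front edge, midway across; axes as the rack's. Always on the 130 mm (highest) ledges, in the right-hand or the left-hand bay. Of the three stored sheets always two are in the right-hand bay, so just one rail pair there is free
- catch_left (a joint): travel (m) of the left catch bar of the right-hand bay, sprung outwards 0 to 8 mm; 0 = out. Upright, 16 mm thick, 4.5 mm into the channel, it is carried by the depth stop, its middle 30 mm before the stop's face. The sheet's corners meet both bars 34 mm or less before the stop; passing takes about 4 to 8 N at first, then less; at the stop they snap into the notches (back to 0)
- catch_right (a joint): the same bar on the right of the right-hand bay. The depth stop is a rigid steel frame clamped at an unmarked setting: its face lies 32 to 60 mm behind point right_bay (x), different each time and not reported
- salt_jar: bystander: clear jar with pale contents, 60 x 60 x 80 mm, loose; origin at underside
- timer: bystander: flat white timer, 64 x 69 x 19 mm, loose; origin at underside
- beaker: bystander: glass beaker, 76 x 64 x 80 mm, loose; origin at underside
- wash_bottle: bystander: white wash bottle with a bent spout, 63 x 95 x 180 mm, loose; origin at underside
- dropper: bystander: small dropper bottle, 26 x 26 x 76 mm, loose; origin at underside
- dropper_b: bystander: second dropper bottle, 26 x 26 x 76 mm, loose; origin at underside

How it is judged:
By the outcome, as a careful person would: the job done as asked, in the order asked, and still so for the second after the job is handed in, with the robot touching nothing.
It also fails if it takes over 48 s, if anything falls off the work surface, if the arm or the gripper's body presses on something with over 40 N, if the wrist force passes 120 N, or if a joint passes its speed limit or range.

## Working session

There is one attempt and no reset: what is moved stays moved. The work goes in short steps, Python scripts to look and compute and a shell command to move; the robot and the scene stay as the last step left them, time stands still between calls to the robot, and variables do not carry over. Pictures are saved under pics/ and viewed, at most 10 in all, crops included, and the job is handed in when it is done.

```bash
mkdir -p pics
python3 - <<'E'
from rig import *
import cv2,numpy as np
s=sense();print({k:np.round(v,3).tolist() for k,v in s.items()})
for n in("scene","top"):
    cv2.imwrite(f"pics/{n}0.png",capture(n));c=camera_model(n);print(n,{k:np.round(v,4).tolist() for k,v in c.items()})
print(camera_model("wrist"))
E
```

```text
{'time_s': 0.0, 'joints': [-1.428, 0.313, 1.498, -0.0, 1.331, -0.223], 'dq': [0.001, -0.001, -0.002, -0.0, -0.001, 0.001], 'tau': [0.001, -41.226, -25.974, -0.0, 0.004, 0.0], 'eef_pos': [187.734, -490.006, 230.724], 'ee_rot': [-0.001, 0.983, 0.182, 0.0], 'force': [-0.748, -0.52, -0.499], 'wrist_torque': [-0.003, -0.017, -0.035], 'grip_force': 0.0, 'grip_width': 0.999}
scene {'fx': 410.5849, 'fy': 410.5849, 'cx': 280.7792, 'cy': 214.5685, 'k1': -0.089, 'world_from_camera': [[-0.8801, 0.315, -0.3554, 143.6624], [-0.4746, -0.6083, 0.6362, 576.7668], [-0.0158, 0.7286, 0.6848, 819.5247], [0.0, 0.0, 0.0, 1.0]]}
top {'fx': 503.998, 'fy': 503.998, 'cx': 276.4305, 'cy': 213.173, 'k1': -0.0067, 'world_from_camera': [[0.0275, 0.9852, -0.1693, 274.097], [-0.9996, 0.0291, 0.007, -74.1277], [0.0118, 0.169, 0.9855, 1453.5166], [0.0, 0.0, 0.0, 1.0]]}
{'fx': 374.5314524057949, 'fy': 374.5314524057949, 'cx': 278.5449554365392, 'cy': 211.34697909700324, 'k1': -0.01848864124113242, 'T_tool_cam': array([[-9.69714046e-05,  9.64130927e-01,  2.65427101e-01,
         6.69579577e+01],
       [ 9.99999987e-01,  1.27519265e-04, -9.78568630e-05,
        -9.62707548e-01],
       [-1.28193897e-04,  2.65427088e-01, -9.64130927e-01,
        -1.43323086e+02],
       [ 0.00000000e+00,  0.00000000e+00,  0.00000000e+00,
         1.00000000e+00]])}
```

View pics/scene0.png

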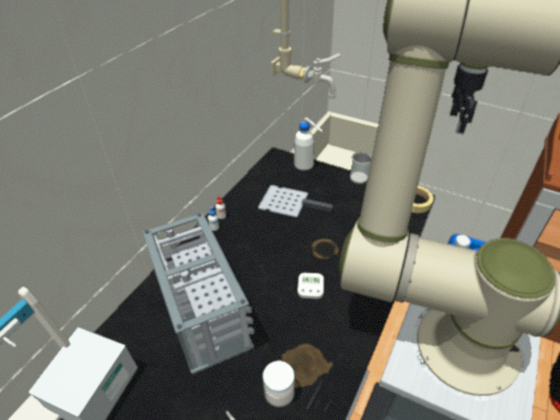

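View pics/top0.png

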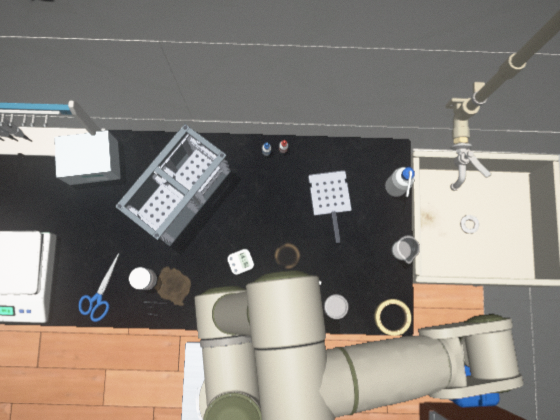

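Scene: the rack (150-250, 220-360) stands askew; the sheet is at about (285,200) with its handle to the right. Top: rack at (118-230, 127-240), sheet at (330,193), handle end (338,241). I'll enlarge the details next.

```bash
cat > h.py <<'E'
import numpy as np,cv2
from scipy.spatial.transform import Rotation as R
from rig import camera_model
def cam(n,s=None):
    c=camera_model(n)
    if s is None: T=np.array(c["world_from_camera"])
    else:
        T=np.eye(4);T[:3,:3]=R.from_quat(np.roll(s["ee_rot"],-1)).as_matrix();T[:3,3]=s["eef_pos"];T=T@np.array(c["T_tool_cam"])
    return c,T
def ray(ct,uv):
    c,T=ct;K=np.array([[c["fx"],0,c["cx"]],[0,c["fy"],c["cy"]],[0,0,1]])
    p=cv2.undistortPoints(np.array(uv,float).reshape(-1,1,2),K,np.array([c["k1"],0,0,0.]))[:,0]
    d=np.c_[p[:,0],-p[:,1],-np.ones(len(p))]@T[:3,:3].T
    return T[:3,3],d
def atz(ct,uv,z):
    o,d=ray(ct,uv);return o+d*((z-o[2])/d[:,2])[:,None]
def proj(ct,P):
    c,T=ct;q=(np.atleast_2d(P)-T[:3,3])@T[:3,:3];x=np.c_[q[:,0],-q[:,1]]/-q[:,2:]
    x=x*(1+c["k1"]*(x**2).sum(1,keepdims=True))
    return x*[c["fx"],c["fy"]]+[c["cx"],c["cy"]]
def tri(a,ua,b,ub):
    (o1,d1),(o2,d2)=ray(a,[ua]),ray(b,[ub]);d1,d2=d1[0],d2[0]
    t=np.linalg.lstsq(np.c_[d1,-d2],o2-o1,rcond=None)[0];p,q=o1+t[0]*d1,o2+t[1]*d2
    return (p+q)/2,np.linalg.norm(p-q)
E
python3 - <<'E'
import cv2,numpy as np
s=cv2.imread("pics/scene0.png");t=cv2.imread("pics/top0.png")
f=lambda a,k:cv2.resize(a,None,fx=k,fy=k,interpolation=cv2.INTER_CUBIC)
a=f(s[205:370,135:265],3.6)  #468x594
b=f(t[120:250,110:240],2.5) #325x325
c=f(t[165:250,300:360],3)  #180x255
o=np.zeros((600,800,3),np.uint8);o[:594,:468]=a;o[:325,470:795]=b;o[330:585,470:650]=c
cv2.imwrite("pics/z0.png",o)
E
```

```text
(no output)
```

View pics/z0.png

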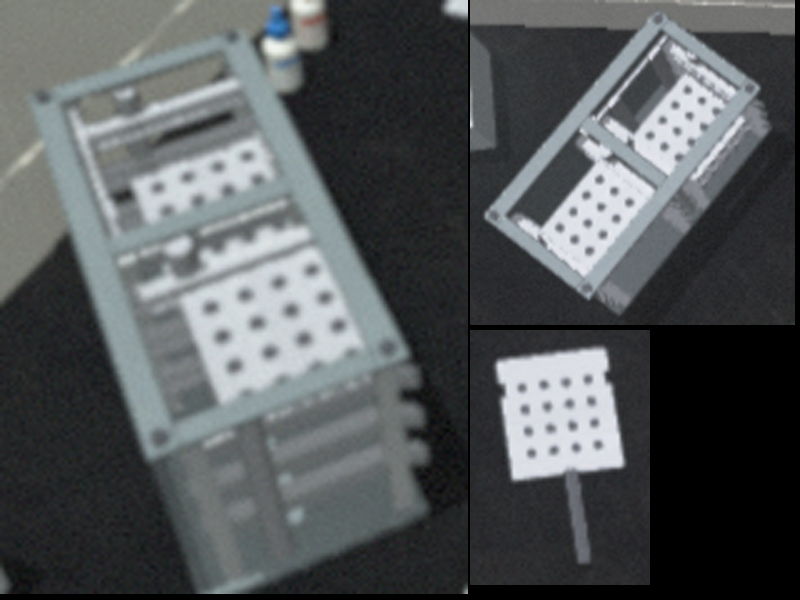

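Rack enlarged: frame screws are seen in both views, the right bay's top sheet sits lower than the left bay's, and the sheet's corners and handle are clear. Next: pose estimates.

Run:
```python
from h import *
S,T=cam("scene"),cam("top")
t=dict(FR=(222,156),BR=(185.2,128),BL=(119.2,206.4),FL=(157.2,236))
s=dict(FR=(199.4,215.6),BR=(146.7,231.9),BL=(178.9,326.4),FL=(242.8,301.4))
P={}
for k in t:
    p,e=tri(T,t[k],S,s[k]);P[k]=p;print(k,p.round(1),round(e,1))
for a,b in(("FL","BL"),("FR","BR"),("FR","FL"),("BR","BL")):
    d=P[b]-P[a];print(a,b,np.linalg.norm(d).round(1),np.degrees(np.arctan2(d[1],d[0])).round(1))
c=atz(T,[(309,176),(345.3,171.7),(351.3,210.3),(314.3,214.7)],3);print(c.round(1))
h=atz(T,[(338.3,242.3),(333.7,211.7)],21);print(h.round(1))
f=atz(T,[t[k] for k in t],165);print(f.round(1))
# perspective marks
print("drop",atz(T,[(266,148),(283,146)],40).round(0),"timer",atz(T,[(240,262)],15).round(0),"beaker/bottle",atz(T,[(404,248),(400,180),(335,306),(143,279)],60).round(0))
```

```text
FR [643.7  64.7 172.1] 3.0
BR [716. 165. 175.] 1.9
BL [500.  321.7 176.2] 1.8
FL [427.3 219.8 173.9] 3.1
FL BL 125.2 54.5
FR BR 123.6 54.2
FR FL 266.2 144.4
BR BL 266.8 144.0
[[ 637.7 -177.7    3. ]
 [ 654.1 -285.3    3. ]
 [ 538.2 -303.4    3. ]
 [ 522.  -195.1    3. ]]
[[ 440.9 -263.5   21. ]
 [ 529.3 -249.6   21. ]]
[[644.4  64.7 165. ]
 [718.6 166.3 165. ]
 [501.2 324.6 165. ]
 [426.9 221.2 165. ]]
drop [[708. -49.  40.]
 [716. -98.  40.]] timer [[377.  15.  15.]] beaker/bottle [[ 426. -442.   60.]
 [ 620. -433.   60.]
 [ 262. -251.   60.]
 [ 320.  276.   60.]]
```

Run:
```python
from h import *
import cv2
y=np.radians(54.3);c,s=np.cos(y),np.sin(y);M=np.array([[c,-s,0],[s,c,0],[0,0,1]])
ctr=np.array([571.9,193.2,0]);O=ctr-M@[4,0,0];print(O)
o=np.zeros((600,800,3),np.uint8)
for n,x0,y0,w,hh,k,X in(("scene",140,210,100,150,4,0),("top",110,120,125,125,3.1,405)):
    im=cv2.imread(f"pics/{n}0.png")[y0:y0+hh,x0:x0+w];im=cv2.resize(im,None,fx=k,fy=k,interpolation=cv2.INTER_CUBIC);C=cam(n)
    def pl(p,col,cl=True):
        q=(proj(C,np.array(p)@M.T+O)-[x0,y0]+.5)*k;cv2.polylines(im,[np.int32(q)],cl,col,1,cv2.LINE_AA)
    pl([[-58,-133,171],[66,-133,171],[66,133,171],[-58,133,171]],(0,255,255))
    for z,col in((53,(0,0,255)),(93,(0,220,0)),(133,(255,60,0))):
        pl([[-60,-125,z],[30,-125,z],[30,-15,z],[-60,-15,z]],col)
    z=133;pl([[-60,15,z],[30,15,z],[30,125,z],[-60,125,z]],(255,60,0))
    h2,w2=im.shape[:2];o[:h2,X:X+w2]=im[:,:min(w2,800-X)]
cv2.imwrite("pics/z1.png",o)
```

```text
[569.56583515 189.95166589   0.        ]
```

View pics/z1.png

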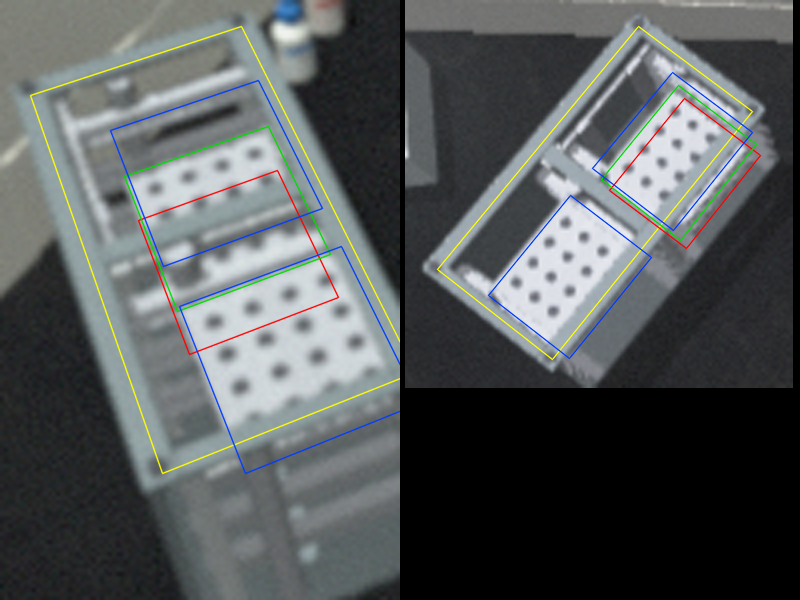

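```bash
python3 -m crank '[[[0.98,-0.33,0,0,0,0,85],[0.98,-0.33,0,0,0,0,85],[0.98,-0.33,0,0,0,0,85],[0.98,-0.33,0,0,0,0,85],[0.98,-0.33,0,0,0,0,85],[0.98,-0.33,0,0,0,0,85],[0.98,-0.33,0,0,0,0,85],[0.98,-0.33,0,0,0,0,85]]]' 80
```

```text
time_s: 0.9
eef_pos: [347.9, -357.6, 231.0]
ee_rot: [-0.0, 0.983, 0.182, -0.0]
force: [-0.0, 0.2, 0.6]
grip_width: 0.995
grip_force: 0.0
```

Overlay: in the right bay the visible sheet fits the green outline (90 mm) in both views; in the left bay it fits blue (130 mm). So the free pair is the highest (130 mm).

```bash
cat > w.py <<'E'
import sys,pickle,cv2
from rig import *
s=sense();cv2.imwrite(f"pics/w{sys.argv[1]}.png",capture("wrist"));pickle.dump(s,open(f"w{sys.argv[1]}.pkl","wb"))
E
python3 w.py 1;python3 -m crank '[[[0.96,-0.33,0.4,0,0,0,85],[0.96,-0.33,0.4,0,0,0,85],[0.96,-0.33,0.4,0,0,0,85],[0.96,-0.33,0.4,0,0,0,85],[0.96,-0.33,0.4,0,0,0,85],[0.96,-0.33,0.4,0,0,0,85],[0,0,0,0,0,0.755,85],[0,0,0,0,0,0.755,85]]]'
python3 w.py 2
python3 -c "
import cv2,numpy as np
a,b=[cv2.resize(cv2.imread(f'pics/w{i}.png'),None,fx=.714,fy=.714) for i in (1,2)]
cv2.imwrite('pics/w12.png',np.hstack([a,b])[:600,:800])"
```

```text
time_s: 1.75
eef_pos: [464.1, -260.2, 170.6]
ee_rot: [-0.0, 0.997, 0.076, -0.001]
force: [0.6, -0.1, 0.8]
grip_width: 0.998
grip_force: 0.0
```

View pics/w12.png

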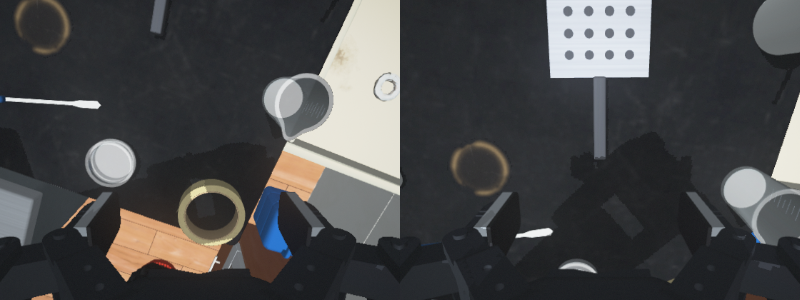

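Right half (view 2): handle from (280,108) to its end (280,221) in full pixels, centred between the fingers. Left half (view 1): handle end at about (222,47).

Run:
```python
from h import *
import pickle,cv2
s1,s2=[pickle.load(open(f"w{i}.pkl","rb")) for i in(1,2)]
A,B=cam("wrist",s1),cam("wrist",s2)
im=cv2.imread("pics/w2.png")
g=im[90:240,240:320].astype(int).sum(2)
for r in(120,150,180,205):
    row=im[r,255:305].astype(int).sum(1)/3;i=np.where(row>70)[0];print(r,255+i.min(),255+i.max(),len(i))
    u=255+(i.min()+i.max())/2;print(atz(B,[(u,r)],21).round(1))
g=cv2.cvtColor(im,7).astype(int)
print(g[205:228,280].tolist())
g1=cv2.cvtColor(cv2.imread("pics/w1.png"),7).astype(int);print(g1[30:58,220].tolist())
print(tri(A,(220.5,45),B,(280,220)),tri(T:=cam("top"),(338.3,242.3),B,(280,220)))
print("corner",atz(B,[(206,108),(347,108)],3).round(1), atz(B,[(280,220)],21.5).round(1))
print(R.from_quat(np.roll(s2["ee_rot"],-1)).as_matrix().round(4))
```

```text
120 271 287 17
[[ 521.4 -250.7   21. ]]
150 271 287 17
[[ 499.  -254.1   21. ]]
180 271 287 17
[[ 475.7 -257.7   21. ]]
205 272 287 16
[[ 455.5 -261.2   21. ]]
[115, 115, 116, 115, 115, 114, 115, 113, 114, 113, 114, 114, 114, 115, 109, 77, 75, 69, 55, 35, 36, 36, 36]
[110, 109, 108, 109, 109, 108, 110, 109, 107, 108, 108, 109, 110, 110, 106, 95, 73, 46, 41, 38, 33, 30, 33, 32, 38, 42, 40, 41]
(array([ 441.93129283, -264.49315778,   15.71836206]), np.float64(1.627974640455454)) (array([ 441.49407266, -263.98523672,   15.90795162]), np.float64(0.38012808945574944))
corner [[ 521.3 -191.5    3. ]
 [ 538.5 -303.2    3. ]] [[ 443.2 -263.5   21.5]]
[[ 9.884e-01  1.516e-01 -1.100e-03]
 [ 1.516e-01 -9.884e-01  9.000e-04]
 [-9.000e-04 -1.100e-03 -1.000e+00]]
```

```bash
python3 -m crank '[[[0.16,0,0.97,0,0,0,50],[0,0,0.97,0,0,0,50],[0,0,0.97,0,0,0,50],[0,0,0.97,0,0,0,50],[0,0,0.97,0,0,0,50],[0,0,0.97,0,0,0,50],[0,0,0.9,0,0,0,50],[0,0,0,0,0,0,0]]]' 80
python3 -m crank '[[[0,0,0,0,0,0,0],[0,0,0,0,0,0,0],[0,0,0,0,0,0,0],[0,0,0,0,0,0,0],[0,0,0,0,0,0,0],[0,0,0,0,0,0,0],[0,0,0,0,0,0,0],[0,0,0,0,0,0,0]]]'
```

```text
time_s: 2.6
eef_pos: [466.4, -259.2, 0.8]
ee_rot: [-0.002, 0.997, 0.078, -0.002]
force: [0.4, 0.7, 0.4]
grip_width: 0.432
grip_force: 0.0
time_s: 3.4
eef_pos: [468.3, -260.6, 4.0]
ee_rot: [0.001, 0.997, 0.077, 0.001]
force: [-1.5, 0.5, 6.6]
grip_width: 0.139
grip_force: 82.3
```

```bash
python3 -m crank '[[[0,0,-0.3,0,0,0,0],[0,0,-0.6,0,0,0,0],[0,0,-0.9,0,0,0,0],[0,0,-0.9,0,0,0,0],[0,0,-0.9,0,0,0,0],[0,0,-0.9,0,0,0,0],[0,0,-0.6,0,0,0,0],[0,0,-0.3,0,0,0,0]]]'
python3 -m crank '[[[0,-0.4,0,0,0,0,0],[0,-0.8,0,0,0,0,0],[0,-1,0,0,0,0,0],[0,-1,0,0,0,0,0],[0,-1,0,0,0,0,0],[0.1,-1,0,0,0,0,0],[0.1,-1,0,0,0,0,0],[0.1,-0.44,0,0,0,0,0]]]'
python3 -m crank '[[[0,0,0,0,0,-0.5,0],[0,0,0,0,0,-0.9,0],[0,0,0,0,0,-0.9,0],[0,0,0,0,0,-0.9,0],[0,0,0,0,0,-0.9,0],[0,0,0,0,0,-0.9,0],[0,0,0,0,0,-0.66,0],[0,0,0,0,0,0,0]]]'
python3 w.py 3
python3 - <<'E'
from rig import *
import cv2,numpy as np
for n in("scene","top"): cv2.imwrite(f"pics/{n}3.png",capture(n))
print({k:np.round(v,4).tolist() for k,v in sense().items() if k in("eef_pos","ee_rot","force","wrist_torque","time_s")})
w=cv2.resize(cv2.imread("pics/w3.png"),(400,300))
t=cv2.imread("pics/top3.png")[110:310,110:360];s=cv2.imread("pics/scene3.png")[160:320,130:330]
o=np.zeros((600,800,3),np.uint8);o[:300,:400]=w;o[300:600,:375]=cv2.resize(t,(375,300));o[:320,400:800]=cv2.resize(s,(400,320));cv2.imwrite("pics/c3.png",o)
E
```

```text
time_s: 4.2
eef_pos: [468.0, -260.2, 139.6]
ee_rot: [0.0, 0.997, 0.077, 0.0]
force: [0.0, 0.1, -3.1]
grip_width: 0.143
grip_force: 81.1
time_s: 5.0
eef_pos: [448.6, -92.6, 137.4]
ee_rot: [-0.001, 0.997, 0.078, -0.001]
force: [0.1, -0.5, -2.7]
grip_width: 0.134
grip_force: 81.1
time_s: 5.8
eef_pos: [449.5, -95.0, 137.7]
ee_rot: [-0.0, 0.89, 0.456, -0.0]
force: [-0.3, 0.3, -2.0]
grip_width: 0.142
grip_force: 81.1
{'time_s': 5.95, 'eef_pos': [449.629, -95.0333, 138.0327], 'ee_rot': [-0.0001, 0.8909, 0.4542, -0.0001], 'force': [-0.1479, -0.271, -1.562], 'wrist_torque': [-0.2293, 0.1588, 0.0171]}
```

View pics/c3.png

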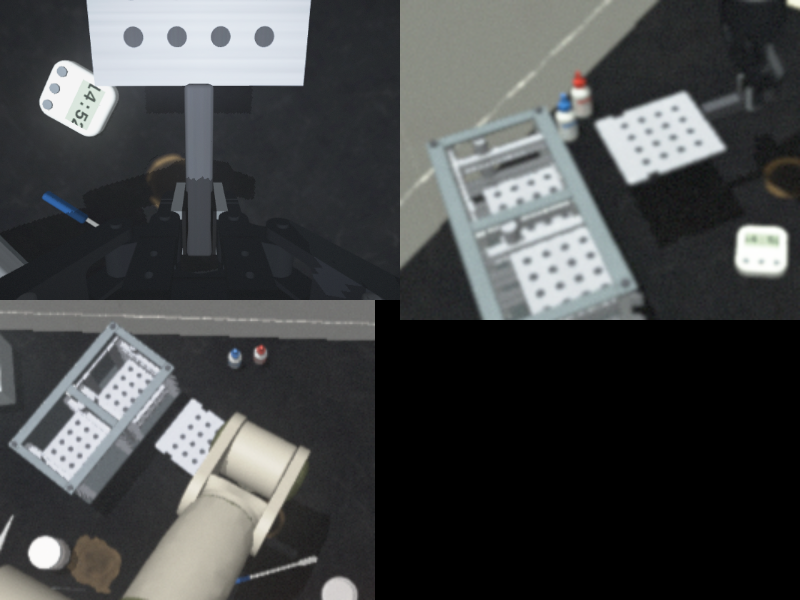

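Sheet held level in line with the rack, leading edge some 45 mm before its front; nothing else disturbed. Check with the model overlaid.

Run:
```python
from h import *
import cv2
def Mz(d): return R.from_euler("z",d,degrees=True).as_matrix()
M=Mz(54.3);O=np.array([569.6,190,0])
g=np.array([449.6,-95.0,134.2]);Ms=Mz(54.3);So=g-Ms@[-125,0,0]
print("sheet origin in bay",(M.T@(So-O)+[0,70,0]).round(1))
o=np.zeros((600,800,3),np.uint8)
for n,x0,y0,w,hh,k,X in(("scene",135,205,170,120,4.6,0),("top",160,120,110,115,4,0)):
    im=cv2.imread(f"pics/{n}3.png")
    im=im[y0:y0+hh,x0:x0+w];k=300/hh if n=="top" else 300/hh
    k*=1.0 
    k=2.4 if n=="scene" else 2.6
    k=k if n=="scene" else 2.6
    if n=="scene":k=3.0
    im=cv2.resize(im,None,fx=k,fy=k,interpolation=cv2.INTER_CUBIC);C=cam(n)
    def pl(p,MM,OO,col,cl=True):
        q=(proj(C,np.array(p)@MM.T+OO)-[x0,y0]+.5)*k;cv2.polylines(im,[np.int32(q)],cl,col,1,cv2.LINE_AA)
    pl([[-67,-142,171],[75,-142,171],[75,142,171],[-67,142,171]],M,O,(0,255,255))
    pl([[-60,-55,3],[60,-55,3],[60,55,3],[-60,55,3]],Ms,So,(0,0,255))
    for y in(-125,-15): pl([[-200,y,133],[-60,y,133]],M,O,(0,255,0),False)
    a,b=im.shape[:2]
    if n=="scene": o[:min(a,300),:b]=im[:300]
    else: o[300:600,:b]=im[:300,:800] if a>=300 else np.pad(im,((0,300-a),(0,0),(0,0)))
cv2.imwrite("pics/c4.png",o)
```

```text
sheet origin in bay [-176.5    1.1  134.2]
```

View pics/c4.png

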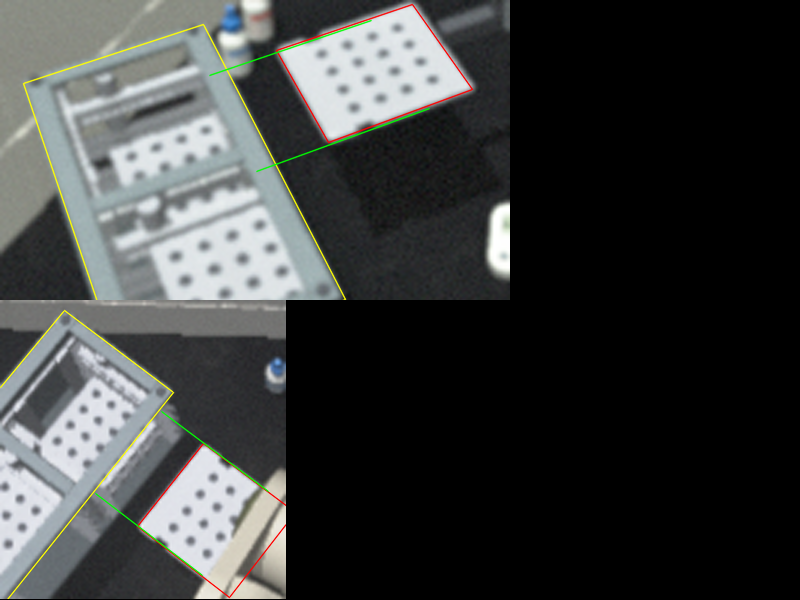

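The overlay matches sheet and rack within about 1 px; sheet 1 mm left of the bay's middle, underside at 134. Trim 1 mm right and 2 mm down and approach.

```bash
python3 -m crank '[[[0.3,0.04,0.04,0,0,0,0],[0.5,0,0.04,0,0,0,0],[0.4,0,0,0,0,0,0],[0.3,0,0,0,0,0,0],[0.2,0,0,0,0,0,0],[0.2,0,0,0,0,0,0],[0.2,0,0,0,0,0,0],[0.2,0,0,0,0,0,0]]]'
python3 -m crank '[[[0.2,0,0,0,0,0,0],[0.2,0,0,0,0,0,0],[0.2,0,0,0,0,0,0],[0.2,0,0,0,0,0,0],[0.2,0,0,0,0,0,0],[0.2,0,0,0,0,0,0],[0.1,0,0,0,0,0,0],[0,0,0,0,0,0,0]]]'
cat > p.py <<'E'
from rig import *
import numpy as np
from scipy.spatial.transform import Rotation as R
s=sense();M=R.from_euler("z",54.3,degrees=True).as_matrix()
p=M.T@(np.array(s["eef_pos"])-[569.6,190,0])+[125,70,0]
print("sheet in bay",p.round(1),"F rack",(M.T@s["force"]).round(1),"tq",(M.T@s["wrist_torque"]).round(2),"yaw",np.degrees(2*np.arctan2(s["ee_rot"][2],s["ee_rot"][1])).round(2))
E
python3 p.py
```

```text
time_s: 6.75
eef_pos: [484.4, -48.7, 136.3]
ee_rot: [0.0, 0.89, 0.455, -0.0]
force: [-0.1, 0.8, -2.7]
grip_width: 0.142
grip_force: 81.0
time_s: 7.55
eef_pos: [503.4, -22.4, 136.3]
ee_rot: [-0.0, 0.89, 0.455, 0.0]
force: [-0.3, -0.1, -2.7]
grip_width: 0.142
grip_force: 81.0
sheet in bay [-86.1  -0.2 136.3] F rack [-0.3  0.1 -2.7] tq [-0.02  0.21 -0.  ] yaw 54.18
```

```bash
python3 -m crank '[[[0.15,0,0,0,0,0,0],[0.15,0,0,0,0,0,0],[0.15,0,0,0,0,0,0],[0.12,0,0,0,0,0,0],[0.1,0,0,0,0,0,0],[0.1,0,0,0,0,0,0],[0.04,0,0,0,0,0,0],[0,0,0,0,0,0,0]]]';python3 p.py
python3 -m crank '[[[0.05,0,0,0,0,0,0],[0.05,0,0,0,0,0,0],[0.05,0,0,0,0,0,0],[0.05,0,0,0,0,0,0],[0.05,0,0,0,0,0,0],[0.05,0,0,0,0,0,0],[0.05,0,0,0,0,0,0],[0.05,0,0,0,0,0,0]]]';python3 p.py
```

```text
time_s: 8.35
eef_pos: [515.1, -6.1, 136.3]
ee_rot: [0.0, 0.89, 0.455, 0.0]
force: [0.5, 0.1, -2.8]
grip_width: 0.138
grip_force: 81.0
sheet in bay [-66.1  -0.2 136.3] F rack [ 0.4 -0.4 -2.8] tq [0.   0.21 0.01] yaw 54.17
time_s: 9.15
eef_pos: [521.0, 2.0, 136.3]
ee_rot: [-0.0, 0.89, 0.455, -0.0]
force: [0.1, 0.2, -1.6]
grip_width: 0.135
grip_force: 81.0
sheet in bay [-56.1  -0.2 136.3] F rack [ 0.2 -0.  -1.6] tq [-0.02  0.28 -0.03] yaw 54.16
```

```bash
python3 -m crank '[[[0.05,0,0,0,0,0,0],[0.05,0,0,0,0,0,0],[0.05,0,0,0,0,0,0],[0.05,0,0,0,0,0,0],[0.05,0,0,0,0,0,0],[0.05,0,0,0,0,0,0],[0.05,0,0,0,0,0,0],[0.05,0,0,0,0,0,0]]]';python3 p.py
python3 -m crank '[[[0.05,0,0,0,0,0,0],[0.05,0,0,0,0,0,0],[0.05,0,0,0,0,0,0],[0.05,0,0,0,0,0,0],[0.05,0,0,0,0,0,0],[0.05,0,0,0,0,0,0],[0.05,0,0,0,0,0,0],[0.05,0,0,0,0,0,0]]]';python3 p.py
```

```text
time_s: 9.95
eef_pos: [526.9, 10.1, 136.3]
ee_rot: [0.0, 0.89, 0.455, 0.0]
force: [-1.1, 0.1, -3.3]
grip_width: 0.139
grip_force: 81.0
sheet in bay [-46.1  -0.3 136.3] F rack [-0.5  1.  -3.3] tq [-0.03  0.26 -0.02] yaw 54.16
time_s: 10.75
eef_pos: [532.8, 18.3, 136.3]
ee_rot: [-0.0, 0.89, 0.455, 0.0]
force: [-0.8, -3.4, -2.9]
grip_width: 0.142
grip_force: 81.0
sheet in bay [-36.   -0.3 136.3] F rack [-3.3 -1.3 -2.9] tq [-0.17  0.79 -0.2 ] yaw 54.15
```

```bash
python3 -m crank '[[[0.03,0,0,0,0,0,0],[0.03,0,0,0,0,0,0],[0.03,0,0,0,0,0,0],[0.03,0,0,0,0,0,0],[0.03,0,0,0,0,0,0],[0.03,0,0,0,0,0,0],[0.03,0,0,0,0,0,0],[0.03,0,0,0,0,0,0]]]';python3 p.py
python3 -m crank '[[[0.03,0,0,0,0,0,0],[0.03,0,0,0,0,0,0],[0.03,0,0,0,0,0,0],[0.03,0,0,0,0,0,0],[0.03,0,0,0,0,0,0],[0.03,0,0,0,0,0,0],[0.03,0,0,0,0,0,0],[0.03,0,0,0,0,0,0]]]';python3 p.py
```

```text
time_s: 11.55
eef_pos: [536.2, 23.0, 136.3]
ee_rot: [-0.0, 0.89, 0.455, -0.0]
force: [-0.2, -2.4, -2.2]
grip_width: 0.137
grip_force: 81.0
sheet in bay [-30.1  -0.3 136.3] F rack [-2.1 -1.3 -2.2] tq [-0.23  0.74 -0.2 ] yaw 54.16
time_s: 12.35
eef_pos: [539.7, 27.9, 136.3]
ee_rot: [-0.0, 0.89, 0.455, -0.0]
force: [-0.5, -3.2, -3.1]
grip_width: 0.141
grip_force: 81.0
sheet in bay [-24.1  -0.3 136.3] F rack [-2.9 -1.5 -3.1] tq [-0.24  0.72 -0.15] yaw 54.16
```

```bash
python3 -m crank '[[[0.03,0,0,0,0,0,0],[0.03,0,0,0,0,0,0],[0.03,0,0,0,0,0,0],[0.03,0,0,0,0,0,0],[0.03,0,0,0,0,0,0],[0.03,0,0,0,0,0,0],[0.03,0,0,0,0,0,0],[0.03,0,0,0,0,0,0]]]';python3 p.py
python3 -m crank '[[[0.03,0,0,0,0,0,0],[0.03,0,0,0,0,0,0],[0.03,0,0,0,0,0,0],[0.03,0,0,0,0,0,0],[0.02,0,0,0,0,0,0],[0.02,0,0,0,0,0,0],[0.02,0,0,0,0,0,0],[0.02,0,0,0,0,0,0]]]';python3 p.py
```

```text
time_s: 13.15
eef_pos: [543.2, 32.7, 136.3]
ee_rot: [-0.0, 0.89, 0.455, 0.0]
force: [0.6, -3.5, -1.7]
grip_width: 0.136
grip_force: 81.0
sheet in bay [-18.1  -0.4 136.3] F rack [-2.5 -2.6 -1.7] tq [-0.26  0.7  -0.15] yaw 54.16
time_s: 13.95
eef_pos: [546.2, 36.9, 136.3]
ee_rot: [-0.0, 0.89, 0.455, 0.0]
force: [1.3, -1.0, -3.3]
grip_width: 0.134
grip_force: 81.0
sheet in bay [-13.   -0.4 136.3] F rack [-0.  -1.6 -3.3] tq [-0.19  0.22 -0.2 ] yaw 54.16
```

```bash
python3 -m crank '[[[0.01,0,0,0,0,0,0],[0.01,0,0,0,0,0,0],[0.01,0,0,0,0,0,0],[0.01,0,0,0,0,0,0],[0.01,0,0,0,0,0,0],[0.01,0,0,0,0,0,0],[0.01,0,0,0,0,0,0],[0.01,0,0,0,0,0,0]]]';python3 p.py
```

```text
time_s: 14.75
eef_pos: [547.2, 38.4, 136.3]
ee_rot: [-0.0, 0.89, 0.455, -0.0]
force: [1.1, -0.7, -2.8]
grip_width: 0.138
grip_force: 81.0
sheet in bay [-11.1  -0.3 136.3] F rack [ 0.1 -1.3 -2.8] tq [-0.1   0.15 -0.12] yaw 54.17
```

```bash
python3 -m crank '[[[0.01,0,0,0,0,0,0],[0.01,0,0,0,0,0,0],[0.01,0,0,0,0,0,0],[0.01,0,0,0,0,0,0],[0.01,0,0,0,0,0,0],[0.01,0,0,0,0,0,0],[0.01,0,0,0,0,0,0],[0.01,0,0,0,0,0,0]]]';python3 p.py
```

```text
time_s: 15.55
eef_pos: [547.6, 39.1, 136.0]
ee_rot: [0.0, 0.89, 0.455, -0.002]
force: [-5.8, -7.8, -1.6]
grip_width: 0.143
grip_force: 81.2
sheet in bay [-10.4  -0.2 136. ] F rack [-9.8  0.1 -1.6] tq [ 0.09  1.79 -0.07] yaw 54.16
```

Force rose to 9.8 N over 1 mm after falling to zero: the stop, with the bars in the notches. A slight further push to confirm, then relax and lower onto the ledges.

```bash
python3 -m crank '[[[0.01,0,0,0,0,0,0],[0.01,0,0,0,0,0,0],[0,0,0,0,0,0,0],[0,0,0,0,0,0,0],[0,0,0,0,0,0,0],[0,0,0,0,0,0,0],[0,0,0,0,0,0,0],[0,0,0,0,0,0,0]]]';python3 p.py
python3 -m crank '[[[-0.02,0,0,0,0,0,0],[-0.02,0,0,0,0,0,0],[-0.01,0,0.02,0,0,0,0],[0,0,0.02,0,0,0,0],[0,0,0.01,0,0,0,0],[0,0,0.01,0,0,0,0],[0,0,0,0,0,0,0],[0,0,0,0,0,0,0]]]';python3 p.py
```

```text
time_s: 16.35
eef_pos: [547.6, 39.1, 136.0]
ee_rot: [0.0, 0.89, 0.455, -0.002]
force: [-8.3, -8.2, -0.2]
grip_width: 0.139
grip_force: 81.3
sheet in bay [-10.4  -0.2 136. ] F rack [-11.6   2.   -0.2] tq [ 0.15  2.11 -0.05] yaw 54.15
time_s: 17.15
eef_pos: [547.6, 38.9, 134.8]
ee_rot: [0.0, 0.89, 0.455, -0.001]
force: [-3.8, -5.5, 0.4]
grip_width: 0.139
grip_force: 81.3
sheet in bay [-10.5  -0.3 134.8] F rack [-6.7 -0.1  0.4] tq [ 0.11  1.04 -0.06] yaw 54.16
```

```bash
python3 -m crank '[[[-0.01,0,0.01,0,0,0,0],[-0.01,0,0.01,0,0,0,0],[0,0,0.01,0,0,0,0],[0,0,0,0,0,0,0],[0,0,0,0,0,0,0],[0,0,0,0,0,0,0],[0,0,0,0,0,0,0],[0,0,0,0,0,0,0]]]';python3 p.py
```

```text
time_s: 17.95
eef_pos: [547.7, 38.8, 134.4]
ee_rot: [0.0, 0.89, 0.455, -0.0]
force: [-4.6, -3.7, 2.2]
grip_width: 0.14
grip_force: 81.7
sheet in bay [-10.6  -0.4 134.4] F rack [-5.7  1.5  2.2] tq [ 0.28  0.83 -0.03] yaw 54.16
```

```bash
python3 -m crank '[[[0,0,0,0,0,0,40],[0,0,0,0,0,0,40],[0,0,0,0,0,0,40],[0,0,0,0,0,0,40],[0,0,0,0,0,0,40],[0,0,0,0,0,0,40],[0,0,0,0,0,0,40],[0,0,0,0,0,0,40]]]';python3 p.py
python3 -m crank '[[[0,0,-0.2,0,0,0,40],[-0.1,0,-0.5,0,0,0,40],[-0.3,0,-0.8,0,0,0,40],[-0.5,0,-0.8,0,0,0,40],[-0.5,0,-0.8,0,0,0,40],[-0.5,0,-0.8,0,0,0,40],[-0.5,0,-0.8,0,0,0,40],[-0.5,0,-0.4,0,0,0,40]]]';python3 p.py
python3 -m crank '[[[-0.9,0,0,0,0,0,40],[-0.9,0,0,0,0,0,40],[-0.9,0,0,0,0,0,40],[-0.9,0,0,0,0,0,40],[-0.9,0,0,0,0,0,40],[-0.5,0,0,0,0,0,40],[0,0,0,0,0,0,40],[0,0,0,0,0,0,40]]]'
python3 w.py 5
python3 - <<'E'
from h import *
from rig import capture
M=R.from_euler("z",54.3,degrees=True).as_matrix();O=np.array([569.6,190,0])
o=np.zeros((600,800,3),np.uint8)
for n,x0,y0,w,hh,k,X in(("scene",140,190,110,100,4,0),("top",150,115,110,130,3.2,440)):
    im=capture(n);cv2.imwrite(f"pics/{n}5.png",im)
    im=cv2.resize(im[y0:y0+hh,x0:x0+w],None,fx=k,fy=k,interpolation=cv2.INTER_CUBIC);C=cam(n)
    for x in(-10.5,):
        q=(proj(C,np.array([[-151+x,-77,151],[60+x,-15,133],[60+x,-125,133],[-151+x,-63,151]])@M.T+O)-[x0,y0]+.5)*k
        cv2.polylines(im,[np.int32(q[1:3]),np.int32(q[[0,3]])],False,(0,0,255),1,cv2.LINE_AA)
    a,b=im.shape[:2];o[:a,X:X+b]=im[:,:800-X]
w=cv2.imread("pics/w5.png");o[420:600,0:240]=cv2.resize(w,(240,180))
cv2.imwrite("pics/c5.png",o)
E
```

```text
time_s: 18.75
eef_pos: [547.7, 39.0, 134.1]
ee_rot: [0.0, 0.89, 0.455, 0.0]
force: [0.3, 0.1, 0.1]
grip_width: 0.467
grip_force: 0.0
sheet in bay [-10.4  -0.4 134.1] F rack [ 0.2 -0.2  0.1] tq [-0.01 -0.02 -0.01] yaw 54.16
time_s: 19.55
eef_pos: [505.2, -20.4, 264.1]
ee_rot: [0.001, 0.89, 0.455, 0.001]
force: [0.7, -0.4, -0.6]
grip_width: 0.47
grip_force: 0.0
sheet in bay [-83.4  -0.5 264.1] F rack [ 0.1 -0.8 -0.6] tq [ 0.   -0.04 -0.01] yaw 54.16
time_s: 20.35
eef_pos: [432.3, -120.9, 261.7]
ee_rot: [0.0, 0.89, 0.455, 0.0]
force: [0.6, -0.5, 0.7]
grip_width: 0.47
grip_force: 0.0
```

View pics/c5.png

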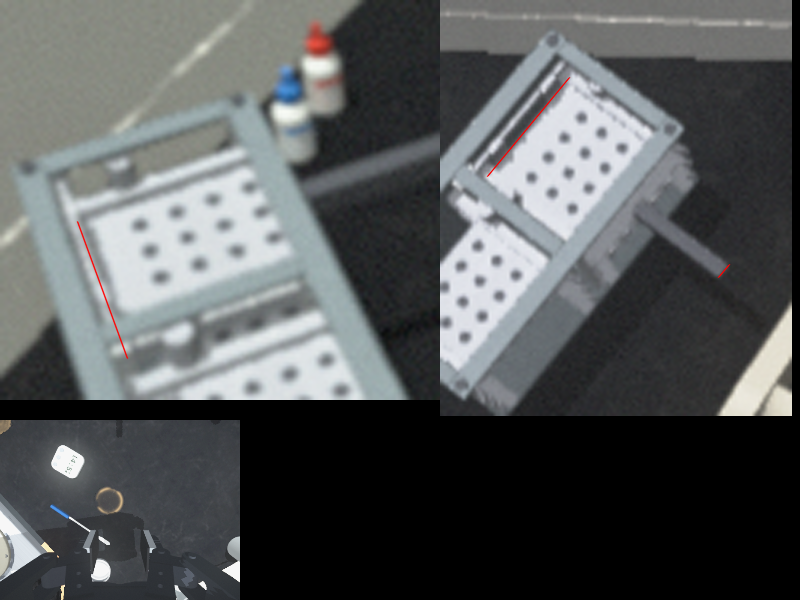

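The sheet is on the highest rails of the right bay, its handle end exactly where a home position of -10.5 mm predicts, droppers and timer undisturbed and the gripper clear. The force curve (4 N contact, drop to zero, hard stop at 10–12 N) fits both bars having snapped in.

```bash
python3 -c "
from rig import *
print(finish_job())"
```

```text
the job is handed in; nothing more can be done
None
```

The sheet is on the free 130 mm (highest) rail pair of the right-hand bay, pushed to the depth stop at about 12 N, released, and handed in at about 20 s; that both catch bars snapped in I read from the push force dropping to zero just before the stop, not from seeing them.

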